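# Sort left- and right-hand model-car brackets into the parts drawer

### The job

Open the drawer of the low parts cabinet and put away the three left- and right-hand brackets from the black mat, each into the compartment that lies in front of the matching sample on the cabinet's top, laid flat on the drawer's floor, foot down. Then shut the drawer fully and let go. Leave the T-shaped bracket (a toe on both sides), the loose wheel and the model car where they are.

Things in the scene. Friction and masses are not known exactly. Their poses are not given: they have to be found in the camera images.
- left_1_mid (a point): LEFT-hand bracket, 45 g: aluminium, flat foot strip 70 long (x) x 20 x 4 mm; on it an upright web 50 long (x) x 4 thick, its top 50 mm above the underside: grip its upper half. At the foot's +x end a flat toe 22 x 22 mm sticks out to +y, 10 to 32 mm from the middle line (left, seen from above, toe end away). Point: web's centre, 25 mm above the underside; z up. Starts on a 3 mm black mat, any yaw.
- left_2_mid (a point): Another LEFT-hand bracket, 45 g: aluminium, flat foot strip 70 long (x) x 20 x 4 mm; on it an upright web 50 long (x) x 4 thick, its top 50 mm above the underside: grip its upper half. At the foot's +x end a flat toe 22 x 22 mm sticks out to +y, 10 to 32 mm from the middle line (left, seen from above, toe end away). Point: web's centre, 25 mm above the underside; z up. Starts on a 3 mm black mat, any yaw.
- right_1_mid (a point): RIGHT-hand bracket, mirror image of the left one: aluminium, flat foot strip 70 long (x) x 20 x 4 mm; on it an upright web 50 long (x) x 4 thick, its top 50 mm above the underside: grip its upper half. At the foot's +x end the 22 x 22 mm toe sticks out to -y (right, seen from above, toe end away). Point: web's centre, 25 mm above the underside; z up. Starts on a 3 mm black mat, any yaw.
- tee_mid (a point): T-shaped bracket, to be left alone: like the others, but with a toe on both sides of the +x end. Point and axes as for the others.
- cabinet: Low grey cabinet, fixed, 170 deep (x) x 330 wide (y) x 82 mm high. Origin: centre of its underside, on the table; x points away from the drawer front, z up. The drawer comes out of its front, the plane x = -85 mm. Fully open, 134 mm of the compartments' length is clear of the cabinet's top.
- sample_left: Sample left-hand bracket, same size (50 high), fixed on the cabinet's top, toe end away from the drawer front. It marks the drawer compartment in front of it: same y in the cabinet's frame (+75.5 or -75.5 mm, varies). Origin: middle of its foot's underside, 20 mm ahead of the cabinet's middle (-x); axes parallel to the cabinet's.
- sample_right: Sample right-hand bracket, same size (50 high), fixed on the cabinet's top, toe end away from the drawer front. It marks the drawer compartment in front of it: same y in the cabinet's frame (+75.5 or -75.5 mm, varies). Origin: middle of its foot's underside, 20 mm ahead of the cabinet's middle (-x); axes parallel to the cabinet's.
- drawer (a joint): How far the white drawer is out, m: 0 shut, 0.14 fully open (stop). Slides along the cabinet's -x with about 1 N, stays where left, starts nearly shut. Two compartments side by side, each 146 mm wide (y), middles 75 mm either side of the cabinet's; walls and 5 mm divider 40 mm above its floor; front panel 12 thick, top 78 mm above the table.
- drawer_floor (a point): Point on the top face of the drawer's floor, 13 mm above the table, on its middle line (the divider stands on it), 67 mm behind the front panel's inner face, 86 mm ahead of the rear wall; at x = -12 mm in the cabinet's frame when shut, moving with the drawer; axes parallel to the cabinet's. Fully open, it is midway along the uncovered part.
- drawer_handle (a point): Middle of the drawer's steel bar handle: a round bar 10 mm thick and 100 mm long, along the cabinet's y, 56 mm above the table, 45 mm ahead of the drawer front's face, free from above. Moves with the drawer.
- loose_wheel: Loose rubber model-car wheel lying flat on the mat among the brackets, 42 mm across, 18 mm high; origin at the centre of its underside. Leave alone.
- model_car: Model-car chassis with four wheels, 172 mm long (x) x 80 wide x 54 mm high, standing behind the mat; origin on the table under its middle. Leave alone.
There are look-alikes about, which are no part of the job. Leave any brown, pink or yellow look-alike of the part that bears left_1_mid alone.

How it is judged:
On the way, in this order (a step that is already met when the one before it is completed fails the run):
1. the drawer is pulled open by at least 90 mm (value of joint drawer above 0.09 m), for 0.1 s.
2. all three brackets lie flat on the drawer's floor, each in the compartment of its hand (y of left_1_mid in the frame of sample_left between -0.072 and 0.072 m and x of left_1_mid in the frame of drawer_floor between -0.07 and 0.09 m and z of left_1_mid in the frame of drawer_floor between 0.018 and 0.031 m and angle between each of left_1_mid, left_2_mid, right_1_mid's own z axis and vertical below 0.12 rad and y of left_2_mid in the frame of sample_left between -0.072 and 0.072 m and x of left_2_mid in the frame of drawer_floor between -0.07 and 0.09 m and z of left_2_mid in the frame of drawer_floor between 0.018 and 0.031 m and y of right_1_mid in the frame of sample_right between -0.072 and 0.072 m and x of right_1_mid in the frame of drawer_floor between -0.07 and 0.09 m and z of right_1_mid in the frame of drawer_floor between 0.018 and 0.031 m), for 0.2 s.
At the end, for the whole second after the job is handed in: Drawer shut (within 6 mm); all three brackets at rest flat on its floor, foot down (tilt under 0.12 rad), each in the compartment in front of the sample of its own hand; the T-shaped bracket, the loose wheel and the model car within 20 mm of where they stood (all of step 2 and linear speed of each of left_1, left_2, right_1 below 0.02 m/s and value of joint drawer below 0.006 m and distance of each of tee_mid, loose_wheel, model_car from where it was at the start of the episode below 0.02 m); the robot touches nothing.
It fails at once if the T bracket is moved by more than 20 mm (distance of tee_mid from where it was at the start of the episode above 0.02 m).
It fails at once if the loose wheel is moved by more than 20 mm (distance of loose_wheel from where it was at the start of the episode above 0.02 m).
It fails at once if the model car is moved by more than 20 mm (distance of model_car from where it was at the start of the episode above 0.02 m).
It also fails if it takes over 72 s, if anything falls off the work surface, if the arm or the gripper's body presses on something with over 40 N, if the wrist force passes 120 N, or if a joint passes its speed limit or range.

### The arm

A 6-joint arm with a two-finger parallel gripper is mounted at the origin on the work surface. World frame = base frame: x ahead of the robot, y to its left, z up, the work surface at z = 0. Lengths are in m, angles in rad, forces in N, time in s.
With the tool pointing down it reaches from about 0.35 to 0.725 m from the base axis. Payload 4.3 kg.
Tool frame: the origin (TCP) lies on the centre line of the jaws, within the pads' length; the fingertips stand 22 mm ahead of it and the grasp point (between the pads) lies 3 mm ahead of it (arm.tip_reach is the distance from the TCP to the fingertips, in m); x points along the fingers, z is the direction in which the jaws open and shut, and the axes are right-handed (so a half turn about x gives the same grasp; the last joint's range is limited). The gripper opens to 85 mm and grips with 20 to 120 N. Pads are 22 mm wide; open, the fingers measure 114 mm over their backs; the gripper's body (76 mm by 85 mm) begins 54 mm behind the grasp point. The pads swing forward as they close: fully open they stand 13 mm farther back than shut.
Start: joints at [0.994, 0.377, 0.081, 1.274, 0, 1.46], TCP at [0.259, 0.514, 0.253] pointing down, gripper open.
Joint ranges: [-2.72, 2.72], [-0.84, 1.66], [-1.02, 1.22], [-1.77, 2.12], [-1.37, 1.28], [-3.14, 3.14]. Speed limits (rad/s): [2.57, 2.57, 3.14, 3.14, 3.14, 3.14].

### API

Orientations are given as a unit quaternion [w, x, y, z].
In Python, from bench import arm gives the robot as it stands.
- The arm moves only by the tool move_arm, never from a script. Its argument "increments" is a list of rows, each a list of 3 entries, a list of its own where there are three numbers: the closure, from 0 (fully open) to 1 (shut), then the shift along the world's x, y, z in mm, then the turn, a rotation vector about the world's x, y, z in degrees. A call has 1 to 8 rows; each row is the pose to reach, as a shift and turn from the pose commanded when the call began; what a row does not reach only later rows make up. A row lasts 1/10 s, in which the tool goes at most 50 mm and 8.59 degrees, less where a joint would pass 70% of its speed; a pose out of reach is approached as far as the arm can. A call with a gripper value outside its range is refused whole. The fingers move at their own pace and stop on an object; "squeeze" is the grip in N (left out, the last holds). Time passes only in rows, so rows that repeat a pose let the fingers close. It gives the time, the measured TCP pose, the force and the opening at its end, in the units of the state.
- arm.get_obs(): the state, without advancing time (a new reading comes with each control period).
- arm.camera(name): name is "side" or "top"; returns (picture, depth): 420x560x3 uint8, blue, green, red; 420x560 float32, m along the optical axis (not along the pixel's ray), 0 where there is no reading.
- arm.get_calibration(name): a dict with "camera_matrix" (3x3 intrinsics, pixels), "R" (3x3) and "t" (3): a world point X has camera coordinates R X + t. Camera axes: x right, y down, z forward; pixel columns grow to the right and rows downward; lengths in m; the calibration is good to about 2 mm. A picture is of the moment at which its call begins. get_calibration takes no time and is no camera call.
- arm.finish_job(): hands the job in, once; it reports no verdict.
The state is a dict: "time_s": time; "joint_positions": joint angles; "qvel": joint speeds; "joint_efforts": joint torques, N m; "eef_pos": TCP position; "orientation": TCP orientation; "force": force on the tool from outside, world axes, zero at the start; "ft_torque": the same for the moment, N m; "opening": finger opening in m.
Only numpy, scipy, OpenCV 4.12 (cv2) and the standard library are available. Lean on these libraries where they do the work, as an engineer would, in place of code of your own. Each camera call takes 0.05 s, during which the arm holds its last target. There are 200 camera calls.

## Working session

There is one attempt and no reset: what is moved stays moved. The work goes in short steps, Python scripts to look and compute and a tool call to move; the robot and the scene stay as the last step left them, time stands still between calls to the robot, and variables do not carry over. Pictures are saved under pics/ and viewed, about 8 in all and at most 12, crops included, and the job is handed in when it is done.

Besides the shell and the picture viewer there is one more tool, called after "Request:" in YAML: its name, and indented under it one key for each argument. move_arm: Moves the arm, as the interface text tells. Its arguments: {"type":"object","properties":{"increments":{"type":"array","items":{"type":"array"}},"squeeze":{"type":"number"}},"required":["increments"]}

```bash
mkdir -p pics; ls; cat > h.py <<'E'
import numpy as np, cv2
from bench import arm
def cal(n):
    c=arm.get_calibration(n); return np.array(c["camera_matrix"]),np.array(c["R"]),np.array(c["t"]).ravel()
def ray(n,uv,z):
    K,R,t=cal(n); d=R.T@np.linalg.inv(K)@np.array([uv[0],uv[1],1.]); o=-R.T@t
    return o+d*(z-o[2])/d[2]
def proj(n,X):
    K,R,t=cal(n); p=K@(R@np.array(X)+t); return p[:2]/p[2]
def cloud(n,dep):
    K,R,t=cal(n); h,w=dep.shape; u,v=np.meshgrid(np.arange(w),np.arange(h))
    P=np.stack([(u-K[0,2])/K[0,0]*dep,(v-K[1,2])/K[1,1]*dep,dep],-1)
    return (P-t)@R
E
python3 - <<'E'
from h import *
for n in("top","side"):
    p,d=arm.camera(n); cv2.imwrite(f"pics/{n}0.png",p); np.savez(f"{n}0.npz",p=p,d=d)
    K,R,t=cal(n); print(n,K.round(1).tolist(),(-R.T@t).round(3),R.round(3).tolist())
print(arm.get_obs())
E
```

```text
pics
top [[386.7, 0.0, 276.0], [0.0, 386.7, 206.7], [0.0, 0.0, 1.0]] [0.389 0.061 0.968] [[0.027, -0.999, 0.026], [-0.995, -0.029, -0.094], [0.095, -0.023, -0.995]]
side [[501.1, 0.0, 276.0], [0.0, 501.1, 217.9], [0.0, 0.0, 1.0]] [ 0.132 -0.873  0.924] [[0.936, -0.353, 0.008], [-0.223, -0.607, -0.762], [0.274, 0.712, -0.647]]
{'time_s': 0.1, 'joint_positions': array([9.93748945e-01, 3.77979904e-01, 7.97559193e-02, 1.27444055e+00,
       2.53065344e-05, 1.46054980e+00]), 'qvel': array([ 1.38814317e-03, -1.42312647e-03,  3.71554579e-03, -5.99223064e-04,
        2.02555920e-05, -1.51756401e-03]), 'joint_efforts': array([ 1.29775435e-03, -4.64692318e+01,  2.70583194e+01,  1.20138988e-02,
       -1.34868328e-04,  1.92184120e-05]), 'eef_pos': array([0.25841753, 0.51302392, 0.25245868]), 'orientation': array([ 0.60148512, -0.37107336,  0.60268699,  0.37052477]), 'force': array([0.23349101, 0.48330967, 0.15732273]), 'ft_torque': array([0.01502417, 0.02020795, 0.00649097]), 'opening': 0.08537552113265276}
```

View pics/top0.png

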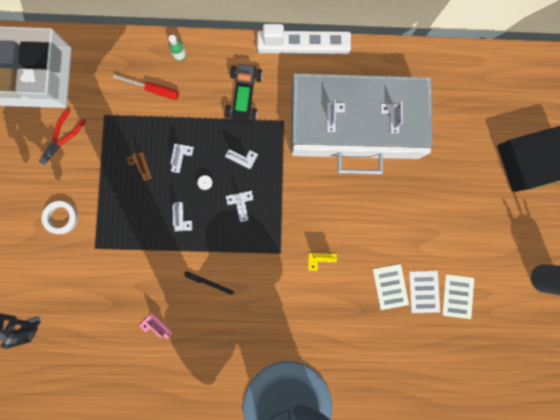

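View pics/side0.png

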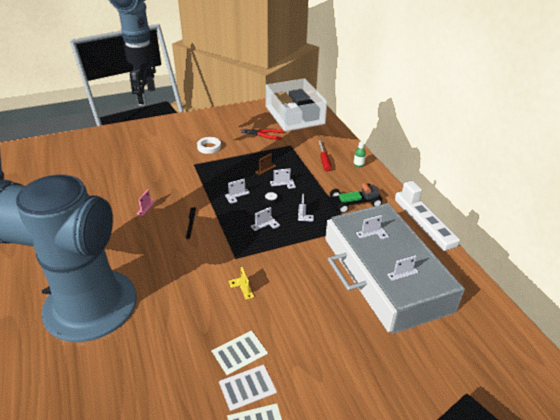

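The top view shows the mat with brackets at about (180,157), (241,158), (240,204) and (181,217), the wheel at (205,183) and the car at (243,92). The cabinet is at (362,115), its handle at (360,168), and the samples are at (334,115) and (395,115). Look-alikes are brown (140,165), yellow (320,261) and pink (155,326). A close crop is next.

```bash
python3 - <<'E'
from h import *
t=np.load("top0.npz"); p=t["p"]; P=cloud("top",t["d"])
a=cv2.resize(p[130:245,120:270],(750,575),interpolation=cv2.INTER_CUBIC)
cv2.imwrite("pics/crop.png",a)
b=cv2.resize(p[60:190,280:440],(738,600),interpolation=cv2.INTER_CUBIC); cv2.imwrite("pics/crop2.png",b)
for uv in [(100,240),(150,230),(205,183),(243,92),(360,168),(300,150),(425,150),(362,80),(300,90),(425,90),(360,100)]:
    print(uv,P[uv[1],uv[0]].round(3))
hsv=cv2.cvtColor(p,cv2.COLOR_BGR2HSV)
m=((hsv[...,2]>90)).astype(np.uint8); m[:,:100]=0; m[:,278:]=0; m[:125]=0; m[248:]=0
n,l,s,c=cv2.connectedComponentsWithStats(m)
for i in range(1,n):
    if s[i,4]>60:
        q=P[l==i]; print(i,s[i],c[i].round(1),hsv[l==i].mean(0).round(),"z",np.percentile(q[:,2],[10,50,90,100]).round(3))
E
```

```text
(100, 240) [0.385 0.47  0.002]
(150, 230) [0.413 0.348 0.007]
(205, 183) [0.532 0.216 0.021]
(243, 92) [0.764 0.13  0.029]
(360, 168) [ 0.586 -0.173 -0.001]
(300, 150) [ 0.612 -0.013  0.066]
(425, 150) [ 0.619 -0.31   0.075]
(362, 80) [ 0.784 -0.157  0.08 ]
(300, 90) [ 0.753 -0.009  0.081]
(425, 90) [ 0.764 -0.308  0.082]
(360, 100) [ 0.733 -0.152  0.083]
1 [100 125   3  47  82] [100.5 142.4] [ 14. 142. 117.] z [-0.003  0.     0.003  0.968]
2 [170 143  24  30 434] [179.4 155.9] [120.  13. 179.] z [0.001 0.006 0.048 0.968]
3 [225 149  33  20 380] [242.1 157.9] [121.  13. 187.] z [0.001 0.006 0.047 0.968]
4 [130 152  22  28 212] [141.8 165.7] [ 13. 151. 112.] z [0.003 0.006 0.051 0.968]
6 [197 175  16  16 200] [204.5 182.3] [ 18.   3. 204.] z [0.018 0.02  0.022 0.968]
7 [225 190  29  32 482] [240.2 202.8] [120.  13. 185.] z [0.001 0.005 0.019 0.968]
8 [172 201  21  31 437] [180.  218.2] [120.  13. 175.] z [0.001 0.006 0.048 0.968]
```

View pics/crop.png

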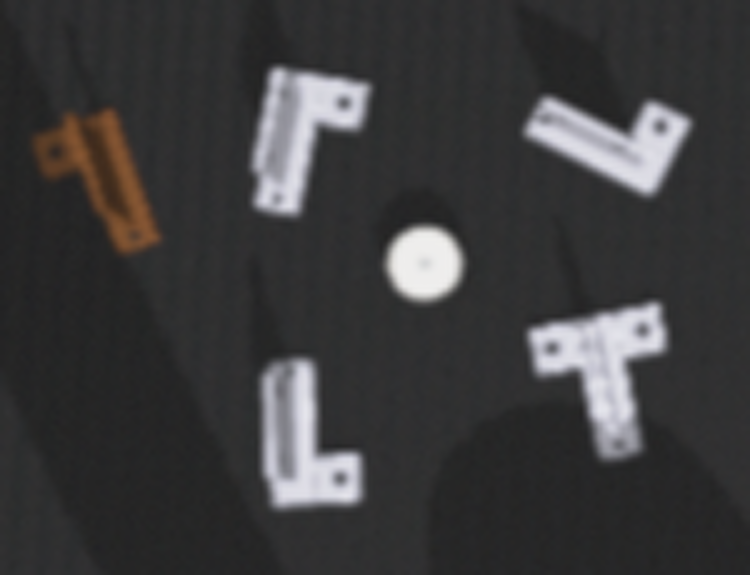

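View pics/crop2.png

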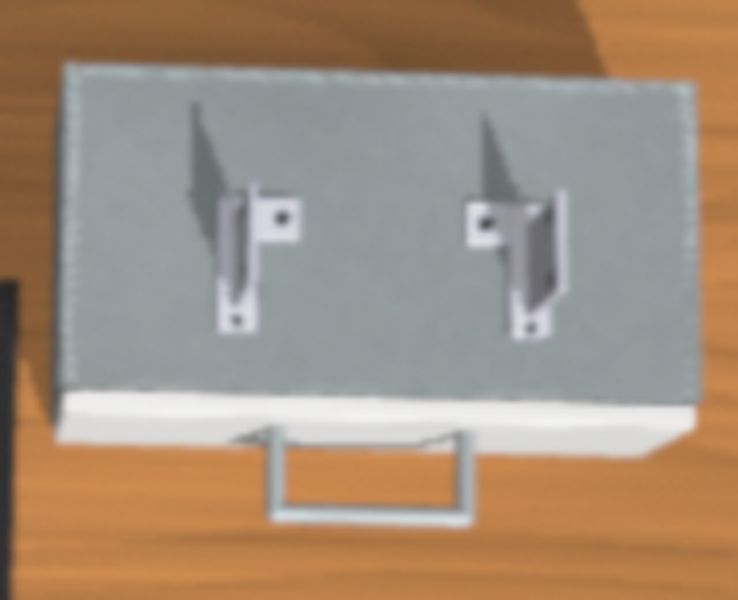

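The crops show these readings, with image up = +x and image left = +y:
- Image-left sample: toe to the right, so it is RIGHT-hand and marks the +y compartment.
- Image-right sample: LEFT-hand, marking the -y compartment.
- Bracket A (180,157): RIGHT.
- Bracket B (241,158): LEFT.
- Bracket C (181,217): LEFT.
- Bracket (240,204): the tee.

Next I measure poses.

```bash
python3 - <<'E'
from h import *
t=np.load("top0.npz"); p=t["p"]; P=cloud("top",t["d"])
s=np.load("side0.npz"); ps=s["p"]; S=cloud("side",s["d"])
def web(Q,c,name):
    f=Q.reshape(-1,3); m=(np.hypot(f[:,0]-c[0],f[:,1]-c[1])<.05)&(f[:,2]>.015)&(f[:,2]<.06); f=f[m]
    if len(f)<8: print(name,"few",len(f)); return
    mu=f[:,:2].mean(0); w,v=np.linalg.eigh(np.cov((f[:,:2]-mu).T)); d=v[:,1]; a=(f[:,:2]-mu)@d
    print(name,len(f),"mean",mu.round(4),"len",np.ptp(a).round(4),"mid",(mu+d*(a.max()+a.min())/2).round(4),"yaw",np.degrees(np.arctan2(d[1],d[0])).round(1),"sd",np.sqrt(w).round(4),"ztop",np.percentile(f[:,2],97).round(4))
# holes from crop (5x from (120,130)); toe hole, tail hole
H={"A":((344,103),(277,199)),"B":((660,126),(545,118)),"C":((340,478),(288,370)),"T":(None,(619,443))}
for k,(a,b) in H.items():
    if a is None:
        a=((552+643)/2,(348+330)/2); loc=np.array([24,0.])
    else: loc=np.array([24,-21.]) if k=="A" else np.array([24,21.])
    q=[ray("top",(120+(x+.5)/5-.5,130+(y+.5)/5-.5),.007)[:2]*1000 for x,y in(a,b)]
    L=loc-np.array([-30,0]); W=q[0]-q[1]
    yaw=np.arctan2(W[1],W[0])-np.arctan2(L[1],L[0]); R=np.array([[np.cos(yaw),-np.sin(yaw)],[np.sin(yaw),np.cos(yaw)]])
    c=(q[0]+q[1]-R@(loc+[-30,0]))/2
    print(k,"holes dist",np.linalg.norm(W).round(1),"exp",np.linalg.norm(L).round(1),"mid",c.round(1),"yaw",np.degrees(yaw).round(1)%360)
    web(P,c/1000," top"); web(S,c/1000," side")
# cabinet top by cloud
for n,Q in(("top",P),("side",S)):
    m=((Q[...,2]>.0795)&(Q[...,2]<.086)&(Q[...,0]>.5)&(Q[...,1]<.03)&(Q[...,1]>-.36)).astype(np.uint8)
    m=cv2.morphologyEx(m,cv2.MORPH_OPEN,np.ones((3,3)))
    f=Q[m>0][:,:2].astype(np.float32)*1000; print(n,"cab",len(f),cv2.minAreaRect(f))
    c=np.array([.60,-.155]); g=Q.reshape(-1,3); mm=(g[:,2]>.045)&(g[:,2]<.066)&(g[:,0]<.598)&(g[:,0]>.52)&(abs(g[:,1]+.155)<.09); g=g[mm]; print("handle",len(g), g.min(0).round(3) if len(g) else"", g.max(0).round(3) if len(g) else "")
# cabinet corners by ray: crop2 scale 738/160, 600/130 from (280,60)
for nm,(x,y),z in [("cTL",(65,65),.082),("cTR",(695,85),.082),("cBL",(65,388),.082),("cBR",(697,404),.082),("drL",(58,440),.078),("hL",(270,515),.056),("hR",(473,519),.056),("RtoeHole",(282,217),.086),("Rtail",(237,320),.086),("LtoeHole",(486,224),.086),("Ltail",(531,327),.086)]:
    print(nm,(ray("top",(280+x*160/738,60+y*130/600),z)*1000).round(1))
E
```

```text
A holes dist 58.8 exp 57.9 mid [596.3 289. ] yaw 349.5
 top 116 mean [0.5954 0.2903] len 0.049 mid [0.5958 0.2903] yaw 171.5 sd [0.0012 0.0148] ztop 0.0533
 side 185 mean [0.5975 0.2902] len 0.0515 mid [0.5981 0.2901] yaw 171.6 sd [0.0027 0.0152] ztop 0.0565
B holes dist 58.1 exp 57.9 mid [600.1 134.9] yaw 246.6
 top 86 mean [0.5982 0.1362] len 0.0497 mid [0.5986 0.1372] yaw 65.5 sd [0.0013 0.0151] ztop 0.0533
 side 30 mean [0.5954 0.1242] len 0.0535 mid [0.6012 0.1367] yaw 65.3 sd [0.0011 0.0161] ztop 0.0561
C holes dist 59.9 exp 57.9 mid [449.9 280.8] yaw 186.9
 top 103 mean [0.4495 0.2813] len 0.0488 mid [0.4497 0.2813] yaw -175.3 sd [0.0011 0.0145] ztop 0.0533
 side 185 mean [0.4512 0.2815] len 0.0538 mid [0.4524 0.2816] yaw -173.3 sd [0.0025 0.0148] ztop 0.0552
T holes dist 53.2 exp 54.0 mid [477.7 126.5] yaw 13.6
 top 50 mean [0.4773 0.127 ] len 0.0495 mid [0.4778 0.1271] yaw -166.7 sd [0.0013 0.015 ] ztop 0.055
 side 188 mean [0.48   0.1266] len 0.0518 mid [0.4798 0.1266] yaw -166.2 sd [0.002  0.0151] ztop 0.0547
top cab 3975 ((710.681884765625, -157.08065795898438), (170.78746032714844, 329.9094543457031), 0.5872750282287598)
handle 284 [ 0.563 -0.213  0.053] [ 0.598 -0.103  0.064]
side cab 5541 ((712.131591796875, -157.66416931152344), (173.41033935546875, 334.1262512207031), 0.3049314320087433)
handle 243 [ 0.562 -0.216  0.054] [ 0.598 -0.103  0.066]
cTL [791.5   6.4  82. ]
cTR [ 793.4 -322.3   82. ]
cBL [621.4   2.6  82. ]
cBR [ 624.  -321.5   82. ]
drL [595.4   5.3  78. ]
hL [ 564.5 -107.5   56. ]
hR [ 565.7 -213.9   56. ]
RtoeHole [ 713.3 -106.3   86. ]
Rtail [658.6 -83.9  86. ]
LtoeHole [ 713.4 -211.4   86. ]
Ltail [ 660.1 -234.6   86. ]
```

```bash
cat >> h.py <<'E'
from scipy.spatial.transform import Rotation as Ro
def st():
    o=arm.get_obs(); w,x,y,z=o["orientation"]; M=Ro.from_quat([x,y,z,w]).as_matrix()
    print("t",round(o["time_s"],2),"pos",(o["eef_pos"]*1000).round(1),"jaw",np.degrees(np.arctan2(M[1,2],M[0,2])).round(1),"down",M[:,0].round(3),"q",o["joint_positions"].round(2),"F",o["force"].round(1),"open",round(o["opening"],4))
E
python3 -c "
from h import *
st()"
```

```text
t 0.1 pos [258.4 513.  252.5] jaw 63.3 down [-0.001 -0.002 -1.   ] q [0.99 0.38 0.08 1.27 0.   1.46] F [0.2 0.5 0.2] open 0.0854
```

Request:
move_arm:
  increments:
    - [0.65, [19, -42, 0], [0, 0, -4]]
    - [0.65, [38, -84, 0], [0, 0, -8]]
    - [0.65, [57, -126, 0], [0, 0, -12]]
    - [0.65, [77, -168, 0], [0, 0, -16]]
    - [0.65, [96, -210, 0], [0, 0, -20]]
    - [0.65, [116, -252, 0], [0, 0, -24]]
    - [0.65, [135, -295, 0], [0, 0, -28]]
    - [0.65, [155, -337, 0], [0, 0, -32]]

```text
time_s: 0.9
eef_pos: [0.4138, 0.1746, 0.2531]
orientation: [0.681, -0.19, 0.681, 0.19]
force: [0.6, -0.6, -0.6]
opening: 0.0296
```

```bash
python3 -c "
from h import *
st()"
```

```text
t 0.9 pos [413.8 174.6 253.1] jaw 31.1 down [-0. -0. -1.] q [ 0.26  0.12 -0.25  1.19  0.    1.29] F [ 0.6 -0.6 -0.6] open 0.0296
```

Request:
move_arm:
  increments:
    - [0.65, [19, -42, 0], [0, 0, -4]]
    - [0.65, [38, -84, 0], [0, 0, -8]]
    - [0.65, [57, -126, 0], [0, 0, -12]]
    - [0.65, [77, -168, 0], [0, 0, -16]]
    - [0.65, [96, -210, -20], [0, 0, -20]]
    - [0.65, [116, -252, -50], [0, 0, -24]]
    - [0.65, [135, -295, -80], [0, 0, -28]]
    - [0.65, [154, -337, -110], [0, 0, -31]]

```text
time_s: 1.7
eef_pos: [0.5624, -0.1497, 0.1509]
orientation: [0.707, -0.0, 0.707, 0.001]
force: [0.6, 1.1, 0.2]
opening: 0.0299
```

```bash
python3 -c "
from h import *
st()
p,d=arm.camera('side'); cv2.imwrite('pics/s1.png',cv2.resize(p[150:330,270:480],(700,600),interpolation=cv2.INTER_CUBIC))"
```

```text
t 1.7 pos [ 562.4 -149.7  150.9] jaw 0.1 down [-0.  0. -1.] q [-0.37  0.44 -0.1   1.04  0.    1.2 ] F [0.6 1.1 0.2] open 0.0299
```

View pics/s1.png

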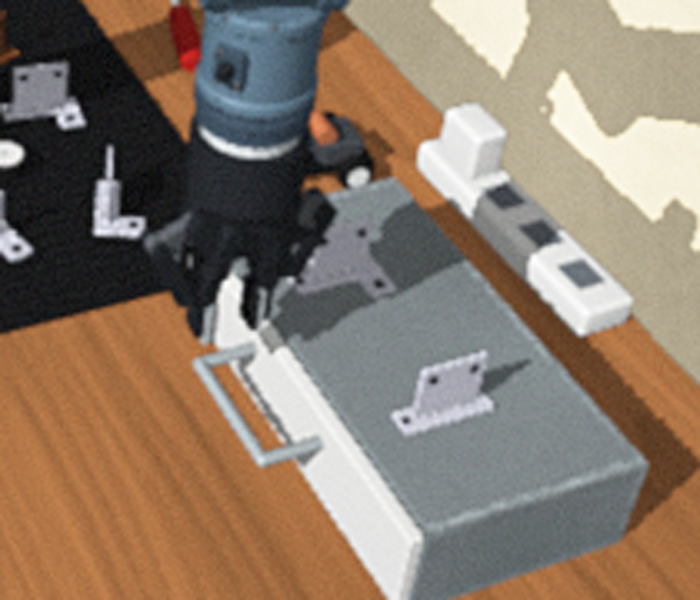

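The gripper is over the drawer front, jaws across the bar, and clear of the near sample. I descend and grip the handle.

Request:
move_arm:
  increments:
    - [0.65, [0, 0, 0], [0, 0, 0]]
    - [0.65, [0, 0, -28], [0, 0, 0]]
    - [0.65, [0, 0, -56], [0, 0, 0]]
    - [0.65, [0, 0, -84], [0, 0, 0]]
    - [0.65, [0, 0, -84], [0, 0, 0]]
    - [1, [0, 0, -84], [0, 0, 0]]
    - [1, [0, 0, -84], [0, 0, 0]]
    - [1, [0, 0, -84], [0, 0, 0]]
  squeeze: 40

```text
time_s: 2.55
eef_pos: [0.5633, -0.1474, 0.07]
orientation: [0.708, -0.002, 0.706, 0.002]
force: [1.1, 2.8, 1.0]
opening: 0.0081
```

Request:
move_arm:
  increments:
    - [0.65, [0, 0, 0], [0, 0, 0]]
    - [0.65, [0, 0, 0], [0, 0, 0]]
    - [0.65, [3, 0, -12], [0, 0, 0]]
    - [0.65, [3, 0, -12], [0, 0, 0]]
    - [1, [3, 0, -12], [0, 0, 0]]
    - [1, [3, 0, -12], [0, 0, 0]]
    - [1, [3, 0, -12], [0, 0, 0]]
  squeeze: 40

```text
time_s: 3.25
eef_pos: [0.5646, -0.1479, 0.0557]
orientation: [0.707, -0.001, 0.707, 0.002]
force: [-0.2, -0.0, -3.5]
opening: 0.0085
```

```bash
python3 -c "
from h import *
st()"
```

```text
t 3.25 pos [ 564.6 -147.9   55.7] jaw 0.3 down [-0.001  0.    -1.   ] q [-0.36  0.53 -0.22  0.82 -0.    1.2 ] F [-0.2 -0.  -3.5] open 0.0085
```

Request:
move_arm:
  increments:
    - [1, [-10, 0, 0], [0, 0, 0]]
    - [1, [-32, 0, 0], [0, 0, 0]]
    - [1, [-54, 0, 0], [0, 0, 0]]
    - [1, [-76, 0, 0], [0, 0, 0]]
    - [1, [-98, 0, 0], [0, 0, 0]]
    - [1, [-115, 0, 0], [0, 0, 0]]
    - [1, [-126, 0, 0], [0, 0, 0]]
    - [1, [-126, 0, 0], [0, 0, 0]]

```text
time_s: 4.05
eef_pos: [0.4362, -0.1487, 0.0558]
orientation: [0.706, -0.002, 0.708, 0.0]
force: [-1.1, -5.7, -9.8]
opening: 0.0083
```

Request:
move_arm:
  increments:
    - [1, [-4, 0, 0], [0, 0, 0]]
    - [1, [-4, 0, 0], [0, 0, 0]]

```text
time_s: 4.25
eef_pos: [0.4348, -0.1487, 0.0558]
orientation: [0.707, -0.002, 0.707, 0.001]
force: [2.2, -4.7, -12.7]
opening: 0.0087
```

Request:
move_arm:
  increments:
    - [0.65, [2, 0, 0], [0, 0, 0]]
    - [0.65, [2, 0, 0], [0, 0, 0]]
    - [0.65, [2, 0, 0], [0, 0, 0]]
    - [0.65, [2, 0, 40], [0, 0, 0]]
    - [0.65, [2, 0, 85], [0, 0, 0]]
    - [0.65, [2, 0, 130], [0, 0, 0]]
    - [0.65, [2, 20, 150], [0, 0, 8]]
    - [0.65, [2, 60, 150], [0, 0, 16]]

```text
time_s: 5.05
eef_pos: [0.4405, -0.0898, 0.2107]
orientation: [0.703, -0.102, 0.697, 0.099]
force: [0.8, 1.4, 0.0]
opening: 0.03
```

Request:
move_arm:
  increments:
    - [0.5, [0, 46, 0], [0, 0, 8]]
    - [0.5, [0, 92, 0], [0, 0, 16]]
    - [0.5, [0, 138, 0], [0, 0, 24]]
    - [0.5, [0, 184, 0], [0, 0, 32]]
    - [0.5, [0, 230, 0], [0, 0, 40]]
    - [0.5, [0, 276, 0], [0, 0, 48]]
    - [0.5, [0, 322, 0], [0, 0, 56]]
    - [0.5, [0, 365, 0], [0, 0, 64]]

```text
time_s: 5.85
eef_pos: [0.4366, 0.2794, 0.2067]
orientation: [0.539, -0.458, 0.539, 0.458]
force: [0.9, -0.3, -0.3]
opening: 0.0427
```

```bash
python3 - <<'E'
from h import *
st()
p,d=arm.camera('top'); cv2.imwrite('pics/t2.png',p); P=cloud("top",d)
m=(P[...,0]>.4)&(P[...,0]<.70)&(P[...,1]<.02)&(P[...,1]>-.34)
for z0,z1,n in((.005,.02,"floor"),(.070,.079,"panel"),(.079,.087,"top"),(.048,.061,"walls/handle")):
    f=P[m&(P[...,2]>z0)&(P[...,2]<z1)]; print(n,len(f),np.percentile(f,[2,50,98],axis=0).round(3).tolist())
E
```

```text
t 5.85 pos [436.6 279.4 206.7] jaw 80.6 down [ 0.001  0.001 -1.   ] q [ 0.45  0.28 -0.18  1.11  0.    0.61] F [ 0.9 -0.3 -0.3] open 0.0427
floor 6234 [[0.501, -0.302, 0.008], [0.569, -0.153, 0.012], [0.64, -0.02, 0.016]]
panel 1245 [[0.48, -0.316, 0.072], [0.491, -0.156, 0.078], [0.695, 0.004, 0.079]]
top 3663 [[0.626, -0.315, 0.079], [0.661, -0.154, 0.081], [0.698, 0.001, 0.085]]
walls/handle 791 [[0.431, -0.309, 0.049], [0.51, -0.158, 0.053], [0.629, -0.007, 0.06]]
```

View pics/t2.png

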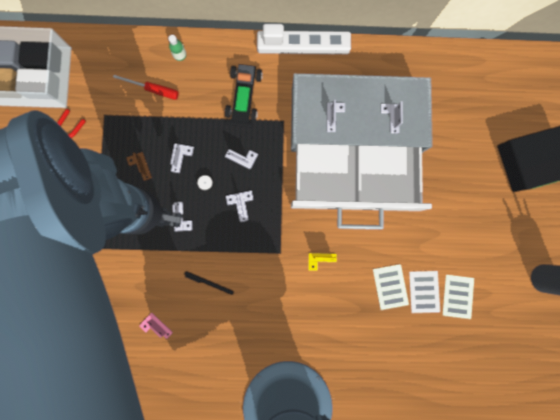

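The drawer is fully open, with the divider near column 357 and the front panel at row 205. The brackets are undisturbed and the gripper is over C. I pick C.

Request:
move_arm:
  increments:
    - [0.5, [7, 1, -30], [0, 0, 8]]
    - [0.5, [13, 1.5, -70], [0, 0, 15]]
    - [0.5, [13, 1.5, -90], [0, 0, 15]]
    - [0.5, [13, 1.5, -90], [0, 0, 15]]

```text
time_s: 6.3
eef_pos: [0.4474, 0.2773, 0.1133]
orientation: [0.474, -0.521, 0.479, 0.523]
force: [-0.6, -0.0, 0.6]
opening: 0.0424
```

```bash
python3 - <<'E'
from h import *
st()
p,d=arm.camera('side'); cv2.imwrite('pics/s2.png',cv2.resize(p[130:260,190:350],(738,600),interpolation=cv2.INTER_CUBIC))
E
```

```text
t 6.3 pos [447.4 277.3 113.3] jaw 95.2 down [-0.006 -0.003 -1.   ] q [ 0.43  0.37 -0.31  0.9   0.    0.34] F [-0.6 -0.   0.6] open 0.0424
```

View pics/s2.png

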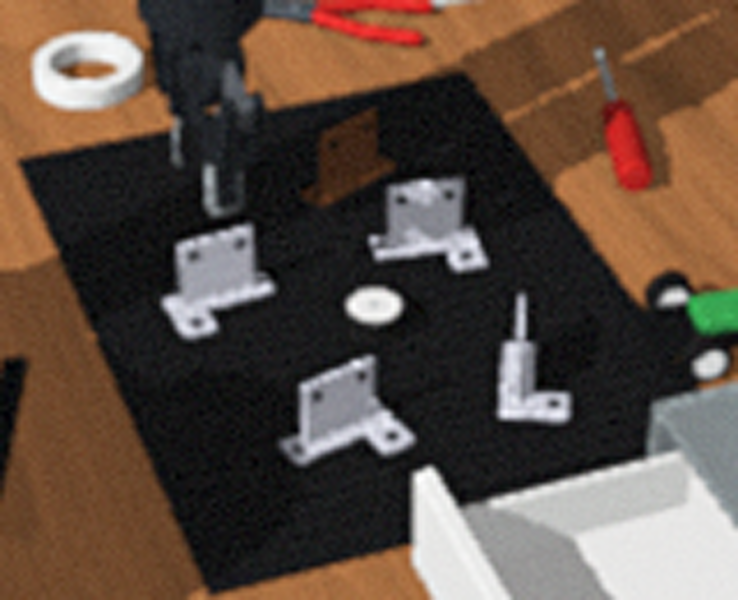

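The gripper is over C. The view also matches the hands I read earlier. I descend and grip.

Request:
move_arm:
  increments:
    - [0.5, [2, 2, -25], [0, 0, 0]]
    - [0.5, [2, 2, -50], [0, 0, 0]]
    - [0.5, [2, 2, -68], [0, 0, 0]]
    - [0.5, [2, 2, -68], [0, 0, 0]]
    - [1, [2, 2, -68], [0, 0, 0]]
    - [1, [2, 2, -68], [0, 0, 0]]
    - [1, [2, 2, -68], [0, 0, 0]]
    - [1, [2, 2, -68], [0, 0, 0]]
  squeeze: 30

```text
time_s: 7.15
eef_pos: [0.4535, 0.2812, 0.05]
orientation: [-0.478, 0.523, -0.475, -0.522]
force: [-0.6, 0.3, 5.5]
opening: 0.0038
```

Request:
move_arm:
  increments:
    - [1, [0, 0, 20], [0, 0, 0]]
    - [1, [0, 0, 60], [0, 0, 0]]
    - [1, [0, 0, 100], [0, 0, 0]]
    - [1, [5, -20, 125], [0, 0, 0]]
    - [1, [10, -60, 130], [0, 0, 0]]
    - [1, [20, -105, 130], [0, 0, -2]]
    - [1, [30, -150, 130], [0, 0, -4]]
    - [1, [40, -195, 130], [0, 0, -6]]

```text
time_s: 7.95
eef_pos: [0.4924, 0.084, 0.179]
orientation: [0.504, -0.497, 0.503, 0.496]
force: [0.5, -0.1, -0.3]
opening: 0.0033
```

Request:
move_arm:
  increments:
    - [1, [10, -45, 0], [0, 0, 0]]
    - [1, [20, -90, 0], [0, 0, 0]]
    - [1, [30, -135, 0], [0, 0, 0]]
    - [1, [40, -180, 0], [0, 0, 0]]
    - [1, [50, -225, 0], [0, 0, 0]]
    - [1, [58, -270, 0], [0, 0, 0]]
    - [1, [62, -315, 0], [0, 0, 0]]
    - [1, [62, -345, 0], [0, 0, 0]]

```text
time_s: 8.75
eef_pos: [0.5544, -0.2628, 0.1785]
orientation: [0.504, -0.497, 0.504, 0.496]
force: [1.3, 0.5, -0.7]
opening: 0.0037
```

```bash
python3 -c "
from h import *
st()"
```

```text
t 8.75 pos [ 554.4 -262.8  178.5] jaw 89.1 down [ 0.001 -0.001 -1.   ] q [-0.55  0.48  0.05  1.14 -0.   -0.53] F [ 1.3  0.5 -0.7] open 0.0037
```

Request:
move_arm:
  increments:
    - [1, [0, 2, -35], [0, 0, 1]]
    - [1, [0, 2, -70], [0, 0, 1]]
    - [1, [0, 2, -100], [0, 0, 1]]
    - [1, [0, 2, -112], [0, 0, 1]]
    - [1, [0, 2, -112], [0, 0, 1]]

```text
time_s: 9.25
eef_pos: [0.5527, -0.2566, 0.0646]
orientation: [0.499, -0.5, 0.499, 0.503]
force: [-0.7, -0.2, -0.5]
opening: 0.0035
```

Request:
move_arm:
  increments:
    - [1, [0, 0, -3], [0, 0, 0]]
    - [1, [0, 0, -5], [0, 0, 0]]
    - [1, [0, 0, -5], [0, 0, 0]]

```text
time_s: 9.55
eef_pos: [0.5551, -0.2579, 0.0626]
orientation: [-0.499, 0.502, -0.499, -0.5]
force: [-0.7, -0.7, -0.3]
opening: 0.0031
```

Request:
move_arm:
  increments:
    - [1, [0, 0, -2], [0, 0, 0]]
    - [1, [0, 0, -3], [0, 0, 0]]
    - [1, [0, 0, -3], [0, 0, 0]]

```text
time_s: 9.85
eef_pos: [0.5555, -0.258, 0.06]
orientation: [-0.499, 0.502, -0.498, -0.5]
force: [-0.6, 1.4, 5.7]
opening: 0.0035
```

Contact (5.7 N up). I release with a small opening, rise, and head for B.

Request:
move_arm:
  increments:
    - [0.75, [0, 0, 0], [0, 0, 0]]
    - [0.75, [0, 0, 0], [0, 0, 0]]
    - [0.75, [0, 0, 0], [0, 0, 0]]
    - [0.75, [0, 0, 25], [0, 0, 0]]
    - [0.75, [0, 0, 65], [0, 0, 0]]
    - [0.75, [0, 0, 105], [0, 0, 0]]
    - [0.75, [0, 30, 120], [0, 0, 8]]
    - [0.75, [0, 75, 120], [0, 0, 16]]

```text
time_s: 10.65
eef_pos: [0.5566, -0.1847, 0.1817]
orientation: [-0.424, 0.569, -0.423, -0.563]
force: [1.2, 1.0, 0.8]
opening: 0.0213
```

Request:
move_arm:
  increments:
    - [0.5, [5, 42, 0], [0, 0, 8]]
    - [0.5, [10, 84, 0], [0, 0, 16]]
    - [0.5, [15, 126, 0], [0, 0, 24]]
    - [0.5, [20, 168, 0], [0, 0, 32]]
    - [0.5, [30, 210, 0], [0, 0, 40]]
    - [0.5, [38, 252, 0], [0, 0, 46]]
    - [0.5, [44, 294, -20], [0, 0, 50]]
    - [0.5, [44, 319, -50], [0, 0, 50]]

```text
time_s: 11.45
eef_pos: [0.6005, 0.1399, 0.1296]
orientation: [-0.145, 0.694, -0.143, -0.69]
force: [0.3, -0.5, -0.5]
opening: 0.0424
```

```bash
python3 -c "
from h import *
st()
p,d=arm.camera('side'); cv2.imwrite('pics/s3.png',cv2.resize(p[140:330,220:480],(800,585),interpolation=cv2.INTER_CUBIC))"
```

```text
t 11.45 pos [600.5 139.9 129.6] jaw 156.5 down [ 0.006  0.002 -1.   ] q [ 0.13  0.51 -0.03  1.02  0.   -1.03] F [ 0.3 -0.5 -0.5] open 0.0424
```

View pics/s3.png

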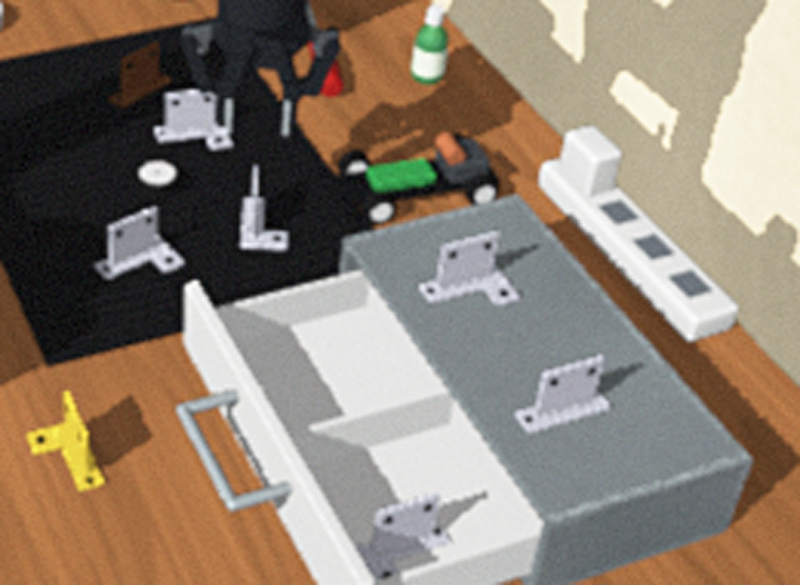

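C stands upright in the left compartment. The gripper is over B with its jaws across the web. I descend and grip.

Request:
move_arm:
  increments:
    - [0.5, [-1, -3, -30], [0, 0, 0]]
    - [0.5, [-1, -3, -60], [0, 0, 0]]
    - [0.5, [-1, -3, -79], [0, 0, 0]]
    - [0.5, [-1, -3, -81], [0, 0, 0]]
    - [1, [-1, -3, -81], [0, 0, 0]]
    - [1, [-1, -3, -81], [0, 0, 0]]
    - [1, [-1, -3, -81], [0, 0, 0]]
    - [1, [-1, -3, -81], [0, 0, 0]]
  squeeze: 30

```text
time_s: 12.3
eef_pos: [0.5985, 0.1335, 0.0488]
orientation: [-0.146, 0.693, -0.145, -0.691]
force: [-0.2, -0.5, 2.2]
opening: 0.0035
```

Request:
move_arm:
  increments:
    - [1, [0, 0, 20], [0, 0, 0]]
    - [1, [0, 0, 60], [0, 0, 0]]
    - [1, [0, 0, 100], [0, 0, 0]]
    - [1, [0, -20, 125], [0, 0, -8]]
    - [1, [-5, -60, 130], [0, 0, -16]]
    - [1, [-10, -100, 130], [0, 0, -24]]
    - [1, [-15, -140, 130], [0, 0, -32]]
    - [1, [-20, -180, 130], [0, 0, -40]]

```text
time_s: 13.1
eef_pos: [0.577, -0.0479, 0.1781]
orientation: [-0.375, 0.6, -0.375, -0.599]
force: [1.2, -0.1, -1.2]
opening: 0.0029
```

Request:
move_arm:
  increments:
    - [1, [-6, -40, 0], [0, 0, -8]]
    - [1, [-12, -80, 0], [0, 0, -16]]
    - [1, [-18, -120, 0], [0, 0, -24]]
    - [1, [-22, -151, 0], [0, 0, -26]]
    - [1, [-22, -151, 0], [0, 0, -26]]

```text
time_s: 13.6
eef_pos: [0.5548, -0.2016, 0.1778]
orientation: [0.5, -0.5, 0.501, 0.499]
force: [-0.3, 0.7, 0.2]
opening: 0.0031
```

```bash
python3 -c "
from h import *
st()"
```

```text
t 13.6 pos [ 554.8 -201.6  177.8] jaw 89.9 down [ 0.001 -0.002 -1.   ] q [-0.46  0.44 -0.03  1.11 -0.   -0.45] F [-0.3  0.7  0.2] open 0.0031
```

Request:
move_arm:
  increments:
    - [1, [0, 3, -35], [0, 0, 0]]
    - [1, [0, 3, -70], [0, 0, 0]]
    - [1, [0, 3, -100], [0, 0, 0]]
    - [1, [0, 3, -112], [0, 0, 0]]
    - [1, [0, 3, -114], [0, 0, 0]]
    - [1, [0, 3, -116], [0, 0, 0]]
    - [1, [0, 3, -116], [0, 0, 0]]

```text
time_s: 14.3
eef_pos: [0.5564, -0.1949, 0.0628]
orientation: [-0.499, 0.502, -0.498, -0.5]
force: [0.4, 0.1, -0.6]
opening: 0.0032
```

Request:
move_arm:
  increments:
    - [1, [0, -2, -2], [0, 0, 0]]
    - [1, [0, -2, -4], [0, 0, 0]]
    - [1, [0, -2, -4], [0, 0, 0]]

```text
time_s: 14.6
eef_pos: [0.5566, -0.1973, 0.0588]
orientation: [-0.499, 0.502, -0.498, -0.5]
force: [-0.2, 1.2, 4.5]
opening: 0.0034
```

Request:
move_arm:
  increments:
    - [0.75, [0, 0, 0], [0, 0, 0]]
    - [0.75, [0, 0, 0], [0, 0, 0]]
    - [0.75, [0, 0, 0], [0, 0, 0]]
    - [0.75, [0, 0, 25], [0, 0, 0]]
    - [0.75, [0, 0, 65], [0, 0, 0]]
    - [0.75, [0, 0, 105], [0, 0, 0]]
    - [0.75, [0, 30, 120], [0, 0, 0]]
    - [0.75, [0, 75, 120], [0, 0, -2]]

```text
time_s: 15.4
eef_pos: [0.5577, -0.1234, 0.1807]
orientation: [0.51, -0.493, 0.508, 0.489]
force: [-0.4, 0.2, -0.2]
opening: 0.0215
```

Request:
move_arm:
  increments:
    - [0.5, [4, 45, 0], [0, 0, -2]]
    - [0.5, [8, 90, 0], [0, 0, -4]]
    - [0.5, [12, 135, 0], [0, 0, -6]]
    - [0.5, [16, 180, 0], [0, 0, -7]]
    - [0.5, [20, 225, 0], [0, 0, -7]]
    - [0.5, [24, 270, 0], [0, 0, -7]]
    - [0.5, [28, 315, 0], [0, 0, -7]]
    - [0.5, [32, 360, 0], [0, 0, -7]]

```text
time_s: 16.2
eef_pos: [0.5868, 0.2404, 0.177]
orientation: [0.537, -0.46, 0.537, 0.46]
force: [0.7, -0.2, -0.0]
opening: 0.0427
```

Request:
move_arm:
  increments:
    - [0.5, [4, 30, -10], [0, 0, 0]]
    - [0.5, [8, 50, -40], [0, 0, 0]]
    - [0.5, [8, 50, -50], [0, 0, 0]]

```text
time_s: 16.5
eef_pos: [0.5935, 0.2908, 0.1239]
orientation: [0.535, -0.461, 0.537, 0.462]
force: [-0.6, 0.2, -0.4]
opening: 0.0427
```

```bash
python3 -c "
from h import *
st()
p,d=arm.camera('side'); cv2.imwrite('pics/s4.png',cv2.resize(p[140:345,220:480],(760,600),interpolation=cv2.INTER_CUBIC))"
```

```text
t 16.5 pos [593.5 290.8 123.9] jaw 81.5 down [-0.004 -0.001 -1.   ] q [0.36 0.61 0.12 1.09 0.   0.51] F [-0.6  0.2 -0.4] open 0.0427
```

View pics/s4.png

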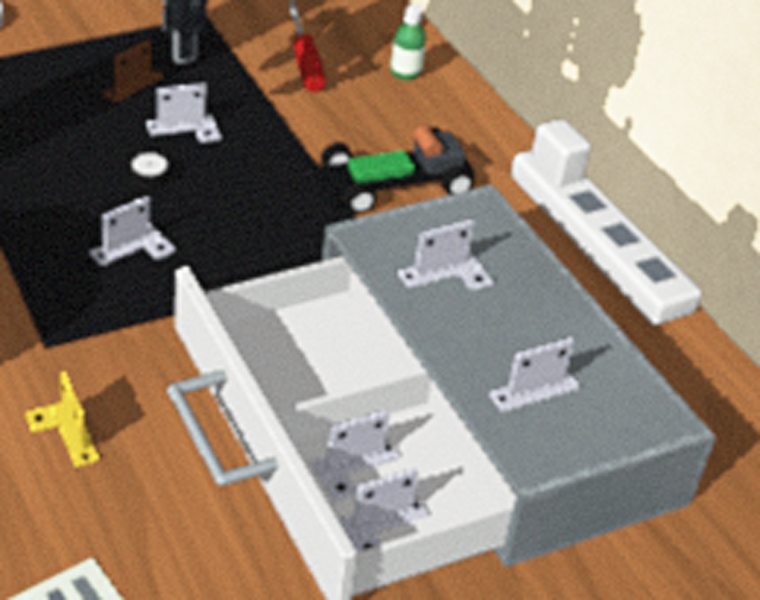

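Both lefts stand upright in the left compartment, and the gripper is above A. I descend to z ≈ 0.048 and grip.

Request:
move_arm:
  increments:
    - [0.5, [2, -1, -30], [0, 0, 0]]
    - [0.5, [2, -1, -60], [0, 0, 0]]
    - [0.5, [2, -1, -74], [0, 0, 0]]
    - [0.5, [2, -1, -75], [0, 0, 0]]
    - [1, [2, -1, -75], [0, 0, 0]]
    - [1, [2, -1, -75], [0, 0, 0]]
    - [1, [2, -1, -75], [0, 0, 0]]
    - [1, [2, -1, -75], [0, 0, 0]]
  squeeze: 30

```text
time_s: 17.35
eef_pos: [0.5987, 0.288, 0.0543]
orientation: [0.538, -0.461, 0.535, 0.46]
force: [0.5, 0.7, 5.7]
opening: 0.0034
```

Request:
move_arm:
  increments:
    - [1, [0, 0, 20], [0, 0, 0]]
    - [1, [0, 0, 60], [0, 0, 0]]
    - [1, [0, 0, 100], [0, 0, 0]]
    - [1, [-3, -20, 125], [0, 0, 2]]
    - [1, [-8, -60, 130], [0, 0, 4]]
    - [1, [-13, -105, 130], [0, 0, 6]]
    - [1, [-18, -150, 130], [0, 0, 8]]
    - [1, [-24, -195, 130], [0, 0, 9]]

```text
time_s: 18.15
eef_pos: [0.5728, 0.0911, 0.1827]
orientation: [-0.499, 0.502, -0.498, -0.501]
force: [1.3, -0.8, -0.1]
opening: 0.0032
```

Request:
move_arm:
  increments:
    - [1, [-5, -45, 0], [0, 0, 0]]
    - [1, [-10, -90, 0], [0, 0, 0]]
    - [1, [-15, -135, 0], [0, 0, 0]]
    - [1, [-18, -168, 0], [0, 0, 0]]
    - [1, [-18, -168, 0], [0, 0, 0]]

```text
time_s: 18.65
eef_pos: [0.5548, -0.0795, 0.1826]
orientation: [0.5, -0.5, 0.501, 0.499]
force: [0.8, -0.2, 0.1]
opening: 0.0031
```

```bash
python3 -c "
from h import *
st()"
```

```text
t 18.65 pos [554.8 -79.5 182.6] jaw 89.9 down [ 0.001 -0.002 -1.   ] q [-0.25  0.38 -0.11  1.09 -0.   -0.25] F [ 0.8 -0.2  0.1] open 0.0031
```

Request:
move_arm:
  increments:
    - [1, [0, 3, -35], [0, 0, 0]]
    - [1, [0, 3, -70], [0, 0, 0]]
    - [1, [0, 3, -100], [0, 0, 0]]
    - [1, [0, 3, -112], [0, 0, 0]]
    - [1, [0, 3, -115], [0, 0, 0]]
    - [1, [0, 3, -115], [0, 0, 0]]

```text
time_s: 19.25
eef_pos: [0.5557, -0.0722, 0.0679]
orientation: [-0.499, 0.501, -0.499, -0.501]
force: [-0.1, -0.3, 0.3]
opening: 0.0027
```

Request:
move_arm:
  increments:
    - [1, [0, 0, -2], [0, 0, 0]]
    - [1, [0, 0, -4], [0, 0, 0]]
    - [1, [0, 0, -4], [0, 0, 0]]

```text
time_s: 19.55
eef_pos: [0.5562, -0.0727, 0.0643]
orientation: [-0.499, 0.502, -0.498, -0.5]
force: [0.7, -0.1, 1.2]
opening: 0.0036
```

Request:
move_arm:
  increments:
    - [1, [0, 0, -1], [0, 0, 0]]
    - [0.75, [0, 0, -1], [0, 0, 0]]
    - [0.75, [0, 0, -1], [0, 0, 0]]
    - [0.75, [0, 0, -1], [0, 0, 0]]
    - [0.75, [0, 0, 25], [0, 0, 0]]
    - [0.75, [0, 0, 65], [0, 0, 0]]
    - [0.75, [0, 0, 105], [0, 0, 0]]
    - [0.75, [0, 0, 125], [0, 0, 0]]

```text
time_s: 20.35
eef_pos: [0.5565, -0.0728, 0.1917]
orientation: [-0.5, 0.502, -0.498, -0.5]
force: [0.3, 0.5, 0.0]
opening: 0.0215
```

Request:
move_arm:
  increments:
    - [1, [-35, -18, 0], [0, 0, 0]]
    - [1, [-70, -36, 0], [0, 0, 0]]
    - [1, [-105, -54, 0], [0, 0, 0]]
    - [1, [-140, -72, 0], [0, 0, 0]]
    - [1, [-165, -82, 0], [0, 0, 0]]
    - [1, [-165, -82, 0], [0, 0, 0]]

```text
time_s: 20.95
eef_pos: [0.3869, -0.1547, 0.1879]
orientation: [0.499, -0.499, 0.5, 0.501]
force: [-0.5, 0.9, -0.1]
opening: 0.0003
```

```bash
python3 - <<'E'
from h import *
st()
p,d=arm.camera('side'); cv2.imwrite('pics/s5.png',cv2.resize(p[140:345,220:480],(760,600),interpolation=cv2.INTER_CUBIC))
S=cloud('side',d); q,e=arm.camera('top'); T=cloud('top',e)
for n,Q in(("side",S),("top",T)):
  for nm,y0,y1 in(("C",-.285,-.23),("B",-.225,-.17),("A",-.10,-.045)):
    f=Q[(Q[...,0]>.51)&(Q[...,0]<.61)&(Q[...,1]>y0)&(Q[...,1]<y1)&(Q[...,2]>.056)&(Q[...,2]<.075)]
    g=Q[(Q[...,0]>.51)&(Q[...,0]<.61)&(Q[...,1]>y0)&(Q[...,1]<y1)&(Q[...,2]>.025)&(Q[...,2]<.035)]
    if len(f)>3 and len(g)>3: print(n,nm,len(f),f.mean(0).round(4),"low",g.mean(0).round(4),"ztop",np.percentile(f[:,2],95).round(4))
    else: print(n,nm,len(f),len(g))
E
```

```text
t 20.95 pos [ 386.9 -154.7  187.9] jaw 90.1 down [-0.003  0.001 -1.   ] q [-0.53  0.1  -0.46  1.02 -0.   -0.53] F [-0.5  0.9 -0.1] open 0.0003
side C 75 [ 0.5534 -0.2583  0.0615] low [ 0.5525 -0.2589  0.0296] ztop 0.0652
side B 69 [ 0.5611 -0.1979  0.0615] low [ 0.5601 -0.1985  0.0302] ztop 0.0665
side A 62 [ 0.5558 -0.0729  0.0611] low [ 0.5559 -0.0735  0.0296] ztop 0.0645
top C 46 [ 0.5514 -0.2562  0.0607] low [ 0.5526 -0.2549  0.03  ] ztop 0.0634
top B 41 [ 0.5599 -0.1954  0.0611] low [ 0.5605 -0.1943  0.0309] ztop 0.0634
top A 35 [ 0.5526 -0.0709  0.0609] low [ 0.5464 -0.07    0.0263] ztop 0.0645
```

View pics/s5.png

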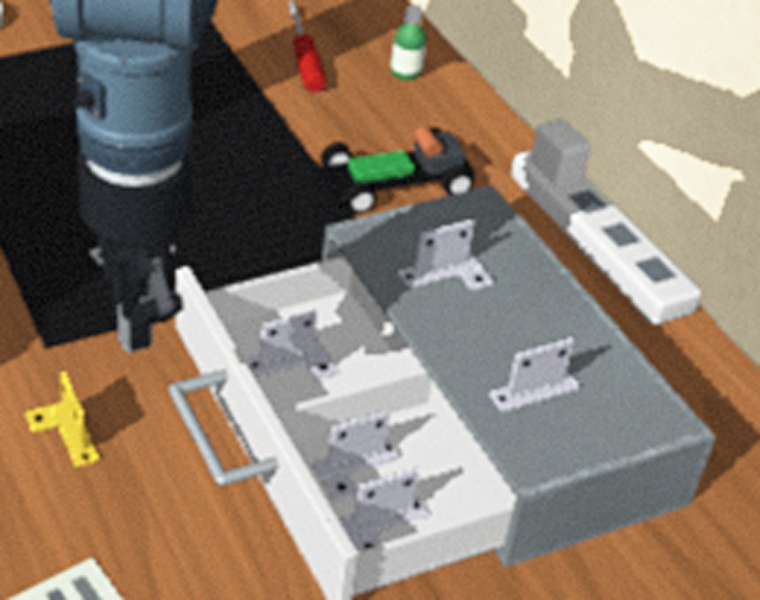

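All three are upright: web tops at 63–65 mm, with the upper and lower web points aligned, so no tilt. I descend in front of the handle and push it shut.

Request:
move_arm:
  increments:
    - [1, [0, 0, -40], [0, 0, 0]]
    - [1, [0, 0, -80], [0, 0, 0]]
    - [1, [0, 0, -115], [0, 0, 0]]
    - [1, [0, 0, -133], [0, 0, 0]]
    - [1, [0, 0, -133], [0, 0, 0]]
    - [1, [8, 0, -133], [0, 0, 0]]
    - [1, [16, 0, -133], [0, 0, 0]]

```text
time_s: 21.75
eef_pos: [0.4085, -0.155, 0.0565]
orientation: [-0.499, 0.502, -0.498, -0.5]
force: [1.0, 0.4, 0.3]
opening: 0.0001
```

```bash
python3 -c "
from h import *
st()"
```

```text
t 21.75 pos [ 408.5 -155.    56.5] jaw 90.3 down [ 0.003 -0.001 -1.   ] q [-0.51  0.28 -0.62  0.67  0.   -0.51] F [1.  0.4 0.3] open 0.0001
```

Request:
move_arm:
  increments:
    - [1, [7, 0, 0], [0, 0, 0]]
    - [1, [14, 0, 0], [0, 0, 0]]
    - [1, [21, 0, 0], [0, 0, 0]]
    - [1, [29, 0, 0], [0, 0, 0]]
    - [1, [37, 0, 0], [0, 0, 0]]
    - [1, [46, 0, 0], [0, 0, 0]]
    - [1, [55, 0, 0], [0, 0, 0]]
    - [1, [64, 0, 0], [0, 0, 0]]

```text
time_s: 22.55
eef_pos: [0.4708, -0.1543, 0.0551]
orientation: [0.499, -0.501, 0.499, 0.501]
force: [-0.7, 0.6, 1.0]
opening: 0.0001
```

Request:
move_arm:
  increments:
    - [1, [10, 0, 0], [0, 0, 0]]
    - [1, [20, 0, 0], [0, 0, 0]]
    - [1, [30, 0, 0], [0, 0, 0]]
    - [1, [40, 0, 0], [0, 0, 0]]
    - [1, [50, 0, 0], [0, 0, 0]]
    - [1, [58, 0, 0], [0, 0, 0]]
    - [1, [64, 0, 0], [0, 0, 0]]
    - [1, [68, 0, 0], [0, 0, 0]]

```text
time_s: 23.35
eef_pos: [0.5388, -0.1546, 0.0552]
orientation: [-0.499, 0.501, -0.499, -0.501]
force: [-2.4, 0.5, 0.7]
opening: 0.0
```

Request:
move_arm:
  increments:
    - [1, [4, 0, 0], [0, 0, 0]]
    - [1, [8, 0, 0], [0, 0, 0]]
    - [1, [12, 0, 0], [0, 0, 0]]
    - [1, [15, 0, 0], [0, 0, 0]]
    - [1, [18, 0, 0], [0, 0, 0]]
    - [1, [18, 0, 0], [0, 0, 0]]

```text
time_s: 23.95
eef_pos: [0.5569, -0.1547, 0.0554]
orientation: [-0.499, 0.502, -0.499, -0.501]
force: [0.3, -0.6, 0.0]
opening: -0.0001
```

Request:
move_arm:
  increments:
    - [1, [2, 0, 0], [0, 0, 0]]
    - [1, [4, 0, 0], [0, 0, 0]]
    - [1, [6, 0, 0], [0, 0, 0]]
    - [1, [6, 0, 0], [0, 0, 0]]

```text
time_s: 24.35
eef_pos: [0.5592, -0.1546, 0.055]
orientation: [0.497, -0.5, 0.501, 0.502]
force: [-9.3, -1.0, 7.3]
opening: -0.0001
```

The drawer met its stop at the predicted 0.559 (9 N). I back off and check.

Request:
move_arm:
  increments:
    - [1, [-12, 0, 0], [0, 0, 0]]
    - [1, [-30, 0, 0], [0, 0, 0]]
    - [1, [-60, 0, 0], [0, 0, 0]]
    - [1, [-95, 0, 20], [0, 0, 0]]
    - [1, [-120, 0, 60], [0, 0, 0]]
    - [1, [-140, 0, 105], [0, 0, 0]]
    - [1, [-140, 0, 150], [0, 0, 0]]
    - [1, [-140, 0, 150], [0, 0, 0]]

```text
time_s: 25.15
eef_pos: [0.4258, -0.1566, 0.2118]
orientation: [-0.5, 0.505, -0.498, -0.497]
force: [0.4, -0.3, 0.2]
opening: 0.0004
```

```bash
python3 - <<'E'
from h import *
st()
p,d=arm.camera('side'); q,e=arm.camera('top'); cv2.imwrite('pics/t6.png',q)
for n,Q in(("side",cloud('side',d)),("top",cloud('top',e))):
    g=Q.reshape(-1,3); m=(g[:,2]>.045)&(g[:,2]<.066)&(g[:,0]<.598)&(g[:,0]>.52)&(abs(g[:,1]+.155)<.09); g=g[m]; print(n,"handle",len(g),g.min(0).round(4))
    for o,c in(("tee",(.478,.127)),):
        f=Q.reshape(-1,3); f=f[(np.hypot(f[:,0]-c[0],f[:,1]-c[1])<.05)&(f[:,2]>.015)&(f[:,2]<.06)]; print(o,f[:,:2].mean(0).round(4))
a=np.load("top0.npz")["p"]; hs=lambda i:(cv2.cvtColor(i,cv2.COLOR_BGR2HSV)[...,2]>150)
for i in(a,q):
    v,u=np.nonzero(hs(i)[172:194,193:217]); print("wheel px",u.mean()+193,v.mean()+172)
    h=cv2.cvtColor(i,cv2.COLOR_BGR2HSV); v,u=np.nonzero((cv2.inRange(h,(45,120,60),(80,255,255)))[60:125,220:270]); print("car px",u.mean()+220,v.mean()+60)
E
```

```text
t 25.15 pos [ 425.8 -156.6  211.8] jaw 90.2 down [ 0.012 -0.006 -1.   ] q [-0.49  0.14 -0.34  1.07  0.   -0.5 ] F [ 0.4 -0.3  0.2] open 0.0004
side handle 216 [ 0.5698 -0.2139  0.0528]
tee [0.4794 0.1261]
top handle 259 [ 0.5695 -0.2126  0.0522]
tee [0.4768 0.127 ]
wheel px 204.3841463414634 182.2987804878049
car px 242.00598802395209 98.4311377245509
wheel px 204.3859649122807 182.26315789473685
car px 242.00598802395209 98.4311377245509
```

View pics/t6.png

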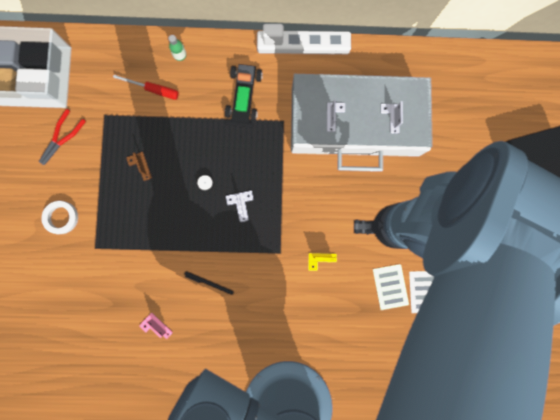

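The drawer is shut: the handle's front edge is at 0.5697 against 0.570 expected. The tee, wheel and car are unmoved and the arm is clear.

```bash
python3 -c "
from h import *
print(arm.finish_job())"
```

```text
the job is handed in; nothing more can be done
None
```

The job is done and handed in at about 25 s of the 72 s allowed; the hand-in reported no verdict. I opened the drawer fully and put both left-hand brackets in the -y compartment and the right-hand one in the +y compartment, each in front of its matching sample. I then pushed the drawer shut to its stop (about 9 N) and backed the arm off.

- **Brackets:** just before closing, both cameras showed all three upright on the drawer floor, with web tops at 63–65 mm against 63 mm expected. I could not see inside the drawer once it was shut.
- **Drawer:** the handle's front edge was at x = 0.5697 m against 0.570 m expected when shut.
- **Left alone:** the tee and wheel measured within about 1 mm of their start, and the car had not moved. The gripper touches nothing.
- **Disagreements:** side-camera heights read 1–3 mm higher than the top camera's, within the calibration error. Some moves ended up to about 10 mm off what I asked for. The first handle grip was 11 mm too high, so I redid it; nothing else needed mending.

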